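# Load a coupon carrier under the spring clip

## Robot

A 7-joint arm with a two-finger parallel gripper is mounted at the origin on a cart in front of the work surface, level with it; the furniture and walls round the work are solid. World frame = base frame: x ahead of the robot, y to its left, z up, the work surface at z = 0. Lengths are in m, angles in degrees, forces in N, time in s.
With the tool pointing down it reaches from about 0.425 to 1.025 m from the base axis. Payload 3.6 kg.
Tool frame: the origin (TCP) lies between the finger pads; the fingertips stand finger_overhang ahead of it and the grasp point (between the pads) lies 3 mm ahead of it (finger_overhang is the distance from the TCP to the fingertips, in m); x points along the fingers, y is the direction in which the jaws open and shut, and the axes are right-handed (so a half turn about x gives the same grasp; the last joint's range is limited). The gripper opens to 85 mm and grips with 20 to 120 N. Pads are 22 mm wide; open, the fingers measure 114 mm over their backs; the gripper's body (76 mm by 85 mm) begins 54 mm behind the grasp point. The pads swing forward as they close: fully open they stand 13 mm farther back than shut.
Start: joints at [58.986, 33.873, 2.773, 92.16, -1.908, 54.013, -1.931], TCP at [0.314, -0.654, 0.253] pointing down, gripper open.
Joint ranges: [-153.93, 153.93], [-27.13, 128.08], [-72.61, 78.16], [10.71, 143.7], [-87.88, 267.88], [4.46, 118.87], [-176.78, 176.78]. Speed limits (degrees/s): [147.25, 147.25, 180, 180, 180, 180, 180].

## Interface

Orientations are given as a 3x3 rotation matrix whose columns are the frame's x, y, z axes.
In Python, from workcell import state, grab_frame, camera_model, sign_off, find_in, regions_of, finger_overhang gives the robot as it stands.
- The arm moves only by the tool jog_arm, never from a script. Its argument "commands" is text: rows parted by semicolons, each of 5 numbers parted by spaces: the closure in counts, from 0 (fully open) to 255 (shut), then the shift along the world's x, y, z in units of 50 mm (1.0 is 50 mm), then the turn about the world's z in units of 5 degrees (1.0 is 5 degrees). In form: hand dx dy dz twist; .... A call has 1 to 10 rows; each row shifts and turns the commanded pose from where the row before left it; what a row does not reach is not made up. A row lasts 1/10 s, in which the tool goes at most 50 mm and 8.59 degrees, less where a joint would pass 70% of its speed; a pose out of reach is approached as far as the arm can. A call is refused whole if a number of a shift passes 1 or a number of a turn 1, either way. A call with a gripper value outside its range is refused whole. The fingers move at their own pace and stop on an object; the grip force is fixed at half the most. Time passes only in rows, so rows that do not move let the fingers close. It gives the time, the measured TCP pose, the force and the opening at its end, in the units of the state.
- state(): the state, without advancing time (a new reading comes with each control period).
- grab_frame(name): name is "scene" or "top" or "wrist"; returns the picture (480x640x3 uint8, red, green, blue); there is no depth.
- camera_model(name): a dict with "K" (3x3 intrinsics, pixels), "R" (3x3) and "t" (3): a world point X has camera coordinates R X + t; the wrist camera has in their place "tool_from_camera" (4x4, takes a point from camera to tool coordinates, whose origin is the TCP and whose axes are the tool frame's). Camera axes: x right, y down, z forward; pixel columns grow to the right and rows downward; lengths in m; the calibration is good to about 2 mm. A picture is of the moment at which its call begins: read the wrist's pose just before it. camera_model takes no time and is no camera call.
- sign_off(): hands the job in, once; it reports no verdict.
Trained networks look in the newest picture that a camera, given by its name, has taken for a name from the list of things; names that differ only in an ending like _2 or _b are one class to them, and where a whole thing is asked for, a point or a joint stands for the part that bears it (a point fixed in the world has none). Each returns a list of dicts, best first, with "score" (0 to 1); they miss things now and then, are a little off and sometimes report something else, mostly with a low value. They report only what shows in the picture. A call takes as long as a camera call.
- find_in(label, camera): "at" ([row, column] in pixels, amid what is visible of it).
- regions_of(label, camera): "pixels" (480x640 bool, what is visible of it) and "at" ([row, column] in pixels, amid what is visible of it).
The state is a dict: "time_s": time; "qpos": joint angles; "joint_vel": joint speeds; "joint_torque": joint torques, N m; "position": TCP position; "orientation": TCP orientation; "force": force on the tool from outside, world axes, zero at the start; "ft_torque": the same for the moment, N m; "finger_gap": opening from 0.0 (shut) to 1.0 (fully open).
Only numpy, scipy, OpenCV 4.12 (cv2) and the standard library are available. Lean on these libraries where they do the work, as an engineer would, in place of code of your own. Each camera call takes 0.05 s, during which the arm holds its last target.

## Task

Load the coupon carrier into the raised mounting block: press the long thumb bar of the spring clip down with one fingertip, and while holding it down push the carrier by its upright lip with the other fingertip along the slide-way, beneath the raised jaw, until it is fully home against the end stop. Then let the clip go so that its jaw comes down and rests on the carrier. Only press and push: do not lift the carrier, and leave the small parts lying round it where they are.

Things in the scene. Friction and masses are not known exactly. Their poses are not given: they have to be found in the camera images.
- stage: Fixed aluminium block, 170x84 mm, on pillars, all below 125 mm. Origin: table level, mid slide-way; x = insertion direction (-90 to +80 mm; to the robot's right), y to the thumb bar side (away from the robot), z up. Slide-way floor 90 mm over the table; rails at y +-23 to 29, gibs over the carrier's edges (inner edge y +-19, top 102 high). Stop face x +70. Clip hinge along x at y 35, 106 high.
- carrier: Loose steel coupon carrier: flat plate 80 (x) x 44 (y) x 6 mm, 160 g, copper coupon on top, captive in the slide-way with 1 mm side play. Origin: centre of its underside; x along the block's x. Upright push lip at its rear (-x) end: 5 mm thick, 34 mm wide, top 28 mm over the underside (118 mm over the table). Origin starts at block x -18 to -8 mm; fully home at +30 mm.
- push_lip (a point): Top edge of the rear (pushing) face of the carrier's lip, at the middle of its width; 40 mm behind the carrier's origin, 28 mm above its underside. Push on this face in the block's +x direction. Overhead, in front of the block, a fixed vacuum line and corrugated hose cross the table, about 0.3 to 0.4 m ahead of the robot's base and 0.55 to 0.65 m above the table, down to the pump on the right: go over them.
- clip (a joint): Angle of the spring clip (rad), a rocker hinged along the block's x: 0 at rest, grows as the thumb bar is pressed, hard stop 0.45. At 0 the jaw hangs 1 mm over the slide-way floor and bars the way; from 0.23 it clears the carrier: hold it at 0.3 to 0.4. Let go on the carrier it rests at about 0.19. Pressing takes 2.5 N at first, 6 to 7 N at 0.4; it springs back.
- thumb_bar (a point): Top centre of the clip's thumb bar, a steel strip 80 mm long (block x -85 to -5 mm), 22 mm wide, beside the push lip's whole way; moves with the clip. At rest 115 mm over the table, at block x -45, y 65 mm; sinks about 30 mm per rad (104 mm over the table at 0.36). A fingertip can slide along it while pressing.
- jaw (a point): Centre of the underside of the clip's jaw, a 16 (x) x 8 (y) mm steel block at x = +48 mm of the block (its rear face at x = +40 mm); moves with the clip.
- clamp: Loose bystander: small cast ring clamp with a wing nut, 51 x 33 x 10 mm, on the table beside the block. Origin: centre of its underside.
- flange: Loose bystander: round blank flange, 40 mm across, 8 mm high, on the table beside the block. Origin: centre of its underside.
- ring: Loose bystander: centring ring with a black seal, 29 mm across, 8 mm high, on the table beside the block. Origin: centre of its underside.
- gauge: Loose bystander: steel gauge block, 17 x 44 x 12 mm, on the table beside the block. Origin: centre of its underside.
- hexkey: Loose bystander: hexagon key, 24 x 78 x 6 mm, on the table beside the block. Origin: centre of its underside.

How it is judged (in metres and radians):
On the way, in this order (a step that is already met when the one before it is completed fails the run):
1. the clip is held down while the carrier is still behind the jaw (value of joint clip above 0.25 rad and x of carrier in the frame of stage below -0.002 m), for 0.2 s.
2. the carrier is pushed home while the clip is still held down (value of joint clip above 0.225 rad and x of carrier in the frame of stage above 0.026 m), for 0.2 s.
At the end, for the whole second after the job is handed in: The carrier is home (within 4 mm of the end stop), flat in the slide-way and at rest, and the released clip's jaw rests on it (clip angle 0.13 to 0.225 rad) (x of carrier in the frame of stage between 0.026 and 0.033 m and z of carrier in the frame of stage below 0.093 m and angle between the x axis of carrier and the x axis of stage, either way round below 0.06 rad and value of joint clip between 0.13 and 0.225 rad and linear speed of carrier below 0.01 m/s); the robot touches nothing.
It fails at once if the carrier is lifted or tipped (z of carrier in the frame of stage above 0.098 m or angle between carrier's own z axis and vertical above 0.15 rad).
It fails at once if the carrier is drawn back out of the slide-way (x of carrier in the frame of stage below -0.05 m).
It fails at once if a bystander is moved by more than 15 mm (distance of any of clamp, flange, ring, gauge, hexkey from where it was at the start of the episode above 0.015 m).
It also fails if it takes over 48 s, if anything falls off the work surface, if the arm or the gripper's body presses on something with over 40 N, if the wrist force passes 120 N, or if a joint passes its speed limit or range.

## Working session

There is one attempt and no reset: what is moved stays moved. The work goes in short steps, Python scripts to look and compute and a tool call to move; the robot and the scene stay as the last step left them, time stands still between calls to the robot, and variables do not carry over. Pictures are saved under pics/ and viewed, and the job is handed in when it is done.

Besides the shell and the picture viewer there is one more tool, called by a JSON object that holds its "name" and its "arguments", one argument or row to a line. jog_arm: Moves the arm, as the interface text tells. Its arguments: {"type":"object","properties":{"commands":{"type":"string"}},"required":["commands"]}

```bash
mkdir -p pics; ls; cat > h.py <<'E'
import numpy as np, cv2
from workcell import *
def save(name,fn):
    im=grab_frame(name); cv2.imwrite('pics/'+fn,im[:,:,::-1]); return im
def ray(cam,px):
    m=camera_model(cam); K,R,t=[np.array(m[k]) for k in('K','R','t')]
    d=R.T@np.linalg.inv(K)@np.array([px[1],px[0],1.]); c=-R.T@t
    return c,d
def atz(cam,px,z):
    c,d=ray(cam,px); return c+d*(z-c[2])/d[2]
def proj(cam,X):
    m=camera_model(cam); K,R,t=[np.array(m[k]) for k in('K','R','t')]
    p=K@(R@np.array(X)+t); return p[1]/p[2],p[0]/p[2]
E
python3 - <<'E'
from h import *
np.set_printoptions(precision=4,suppress=True)
s=state();print(s); print(finger_overhang if not callable(finger_overhang) else finger_overhang())
for c in('top','scene'):
    save(c,c+'0.png'); print(c,camera_model(c))
    for l in('stage','carrier','push_lip','thumb_bar','jaw'):
        r=find_in(l,c); print(l,[(x['at'],x['score']) for x in r[:2]])
E
```

```text
pics
{'time_s': 0.0, 'qpos': array([58.9869, 33.9259,  2.7658, 92.2356, -1.9093, 54.0123, -1.9307]), 'joint_vel': array([-0.0063, -0.0505,  0.0088, -0.0756, -0.0203, -0.0275, -0.0187]), 'joint_torque': array([ -0.0008, -54.8689,   1.5462, -19.8127,   0.0092,   0.0089,
         0.    ]), 'position': array([ 0.3136, -0.6528,  0.2521]), 'orientation': array([[-0.001 ,  0.4331, -0.9014],
       [ 0.002 , -0.9014, -0.4331],
       [-1.    , -0.0022,  0.0001]]), 'force': array([-0.6752,  0.065 , -0.323 ]), 'ft_torque': array([-0.0585,  0.0332,  0.0176]), 'finger_gap': 0.9999737236575086}
0.022
top {'K': array([[596.4491,   0.    , 311.7243],
       [  0.    , 596.4491, 238.8985],
       [  0.    ,   0.    ,   1.    ]]), 'R': array([[-0.0288, -0.9996, -0.0014],
       [-0.9891,  0.0287, -0.1447],
       [ 0.1447, -0.0028, -0.9895]]), 't': array([0.2525, 0.5267, 0.8587])}
stage [([211.0, 298.5], 0.65)]
carrier [([224.3, 298.8], 0.69)]
push_lip [([225.4, 298.7], 0.95)]
thumb_bar [([192.3, 285.2], 0.88)]
jaw [([190.3, 282.9], 0.6)]
scene {'K': array([[478.279 ,   0.    , 318.8937],
       [  0.    , 478.279 , 246.1712],
       [  0.    ,   0.    ,   1.    ]]), 'R': array([[-0.3998, -0.9165,  0.0118],
       [-0.5221,  0.2171, -0.8248],
       [ 0.7533, -0.3359, -0.5654]]), 't': array([0.461 , 0.3105, 0.579 ])}
stage [([265.2, 322.7], 0.72)]
carrier [([245.9, 320.0], 0.75)]
push_lip [([244.7, 318.2], 0.68)]
thumb_bar [([230.3, 308.0], 0.73)]
jaw [([231.6, 302.1], 0.61), ([307.6, 364.1], 0.61)]
```

View pics/top0.png

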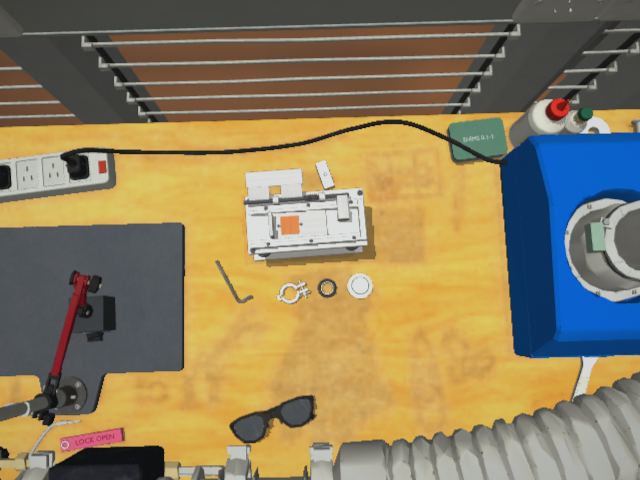

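View pics/scene0.png

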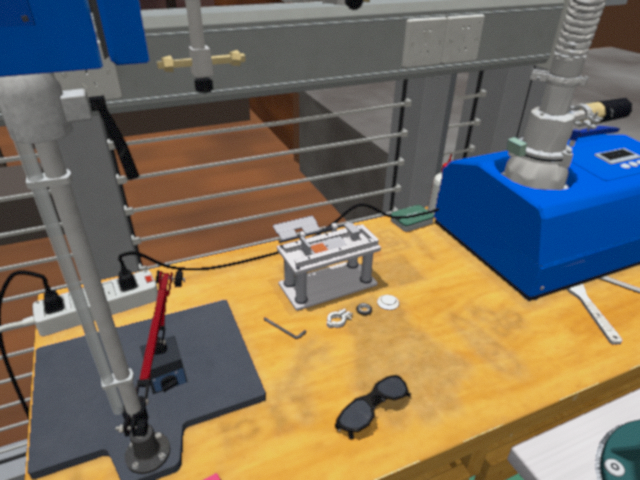

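```bash
python3 -c "
import cv2
a=cv2.imread('pics/top0.png')[150:270,220:380];cv2.imwrite('pics/topc.png',cv2.resize(a,(800,600),interpolation=3))
a=cv2.imread('pics/scene0.png')[185:335,220:420];cv2.imwrite('pics/scc.png',cv2.resize(a,(800,600),interpolation=3))"
```

```text
(no output)
```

View pics/topc.png

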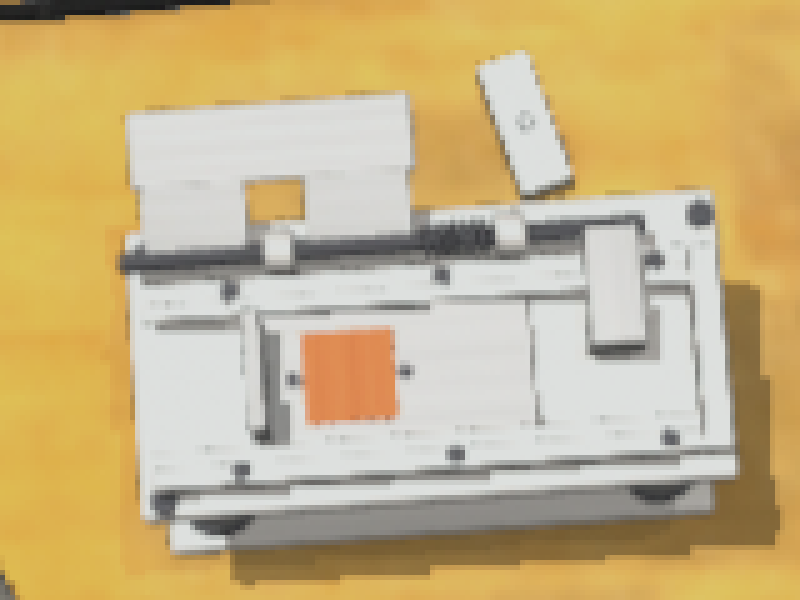

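View pics/scc.png

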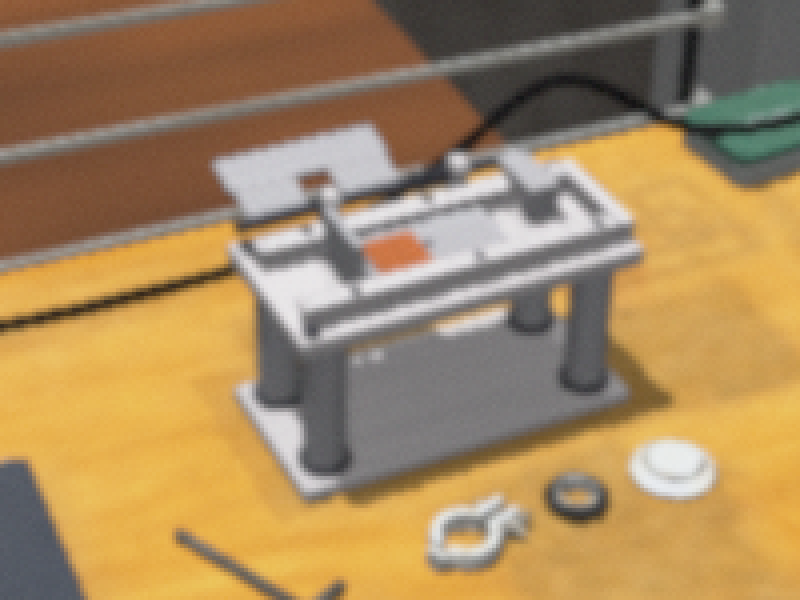

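The top view shows the stage about 45 px above the image centre-left, the lip at about (row 224, col 271) and the thumb bar at about (row 178, col 274). The hose and vacuum line run along the bottom edge. Next I'll fit the poses and look at the hose.

```bash
cat > fit.py <<'E'
from h import *
from scipy.optimize import least_squares
np.set_printoptions(precision=4,suppress=True)
# crop px -> (row,col)
P=lambda u,v:(150+v/5-.4,220+u/5-.4)
obs=[((-85,76,.115),P(127,115)),((-5,76,.115),P(410,92)),((-5,54,.115),P(411,170)),((-85,54,.115),P(134,188))]
lip=[((-40,17),P(243,308)),((-35,17),P(260,308)),((-40,-17),P(250,432)),((-35,-17),P(267,432))]
def W(p,bx,by,z):
    c,s=np.cos(p[2]),np.sin(p[2]); return [p[0]+c*bx-s*by,p[1]+s*bx+c*by,z]
def res(p):
    r=[]
    for (bx,by,z),o in obs: r+=list(np.array(proj('top',W(p,bx/1e3,by/1e3,z)))-o)
    for (bx,by),o in lip: r+=list(np.array(proj('top',W(p,bx/1e3+p[3],by/1e3,.118)))-o)
    return np.array(r)
if __name__=='__main__':
    f=least_squares(res,[.65,0,-1.5,-.013]); print(f.x,np.degrees(f.x[2])); print(f.fun)
    for b in [(-85,-38),(80,-42),(80,42),(-90,-42),(-90,42)]:
        print(b,proj('top',W(f.x,b[0]/1e3,b[1]/1e3,.100)), proj('scene',W(f.x,b[0]/1e3,b[1]/1e3,.1)))
    for n in('top','scene'):
        m=camera_model(n); print(n,-np.array(m['R']).T@np.array(m['t']))
    for px in [(450,350),(380,630),(478,400)]:
        print(px,[atz('top',px,z) for z in(.2,.4,.6)])
    print('pump',atz('top',(140,505),.2),atz('top',(350,520),.2))
    save('wrist','w0.png')
E
python3 fit.py
```

```text
[ 0.5473  0.2402 -1.528  -0.0156] -87.54653807659734
[-0.4681 -0.3461  0.1257  0.155  -0.164   1.0473  0.2708 -0.8713  0.4236
 -0.1684  0.1674  0.0508 -0.0577 -0.0545 -0.3168  0.1863]
(-85, -38) (np.float64(254.21421071369863), np.float64(250.39011744089035)) (np.float64(266.7558811716665), np.float64(296.9128495456907))
(80, -42) (np.float64(248.62870785508716), np.float64(368.5171399099669)) (np.float64(244.36291649034777), np.float64(382.56102800814807))
(80, 42) (np.float64(189.97475456879027), np.float64(363.4561374074452)) (np.float64(221.97814158321452), np.float64(358.9730198906075))
(-90, -42) (np.float64(257.3127394438348), np.float64(246.97174182261023)) (np.float64(268.8458072799503), np.float64(295.121870451494))
(-90, 42) (np.float64(198.4278263497633), np.float64(243.65001207205987)) (np.float64(243.03599825459708), np.float64(276.1666893182256))
top [0.404  0.2397 0.9262]
scene [-0.0898  0.5496  0.578 ]
(450, 350) [array([0.2594, 0.2001, 0.2   ]), array([0.2993, 0.211 , 0.4   ]), array([0.3391, 0.2219, 0.6   ])]
(380, 630) [array([ 0.3298, -0.1356,  0.2   ]), array([ 0.3502, -0.0322,  0.4   ]), array([0.3707, 0.0711, 0.6   ])]
(478, 400) [array([0.2265, 0.1432, 0.2   ]), array([0.2754, 0.1698, 0.4   ]), array([0.3243, 0.1963, 0.6   ])]
pump [ 0.6291 -0.0095  0.2   ] [ 0.3686 -0.0078  0.2   ]
```

View pics/w0.png

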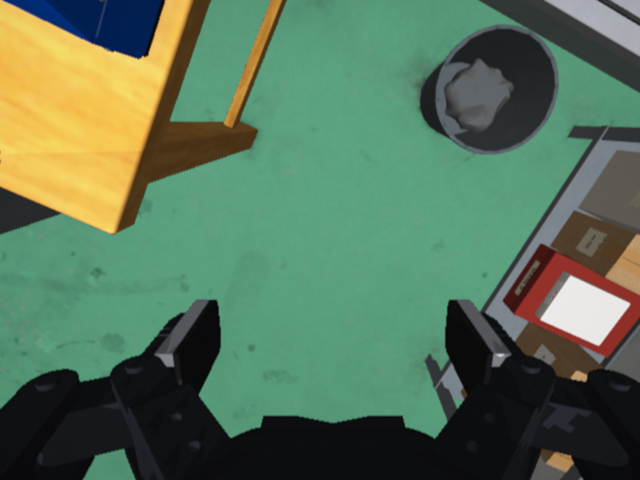

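{"name": "jog_arm", "arguments": {
  "commands": "100 0 0 0.8 0;100 0 0 1 0;100 0 0 1 0;100 0 0 1 0;100 0 0 1 0;100 0 0 1 0"
}}

```text
time_s: 1.25
position: [0.3136, -0.6531, 0.5458]
orientation: [[0.0, 0.433, -0.901], [-0.001, -0.901, -0.433], [-1.0, 0.001, 0.0]]
force: [0.7, -1.1, -0.1]
finger_gap: 0.607
```

{"name": "jog_arm", "arguments": {
  "commands": "100 0 0.3 1 0;100 0 0.3 1 0;100 0 0.3 1 0;100 0 0.3 1 0;100 0 0.3 1 0"
}}

```text
time_s: 1.75
position: [0.3133, -0.5803, 0.7853]
orientation: [[0.001, 0.433, -0.901], [-0.001, -0.901, -0.433], [-1.0, 0.001, -0.0]]
force: [0.9, -0.5, -0.1]
finger_gap: 0.608
```

```bash
python3 -c "
from h import *
s=state();print(s['qpos'],s['position']);save('scene','s1.png')"
```

```text
[ 55.48267162  22.54727438   4.71653812  41.89577405  -2.0032171
 115.54905076  -5.37165772] [ 0.31331948 -0.58034487  0.78532279]
```

View pics/s1.png

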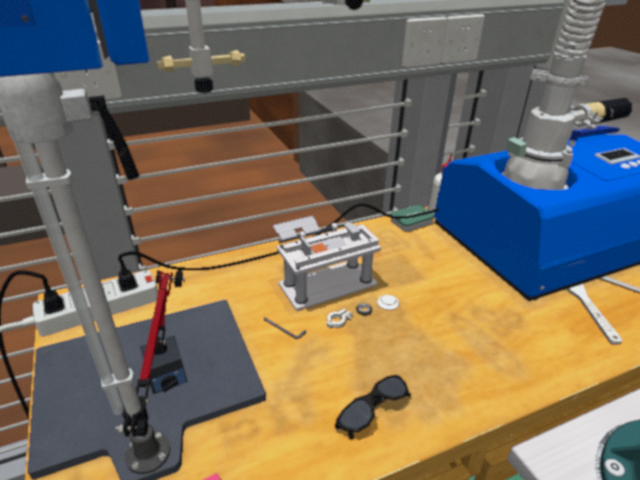

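{"name": "jog_arm", "arguments": {
  "commands": "100 0.2 0.8 0 0.7;100 0.2 0.8 0 0.7;100 0.2 0.8 0 0.7;100 0.2 0.8 0 0.7;100 0.6 0.75 0 0.8;100 0.6 0.75 0 0.8;100 0.6 0.75 0 0.8;100 0.6 0.75 0 0.8;100 0.6 0.75 0 0.8"
}}

```text
time_s: 2.7
position: [0.5044, -0.2324, 0.7831]
orientation: [[0.001, 0.864, -0.503], [-0.001, -0.503, -0.864], [-1.0, 0.001, 0.0]]
force: [0.4, -0.5, -0.3]
finger_gap: 0.614
```

```bash
python3 -c "
from h import *
s=state();print(s['qpos'],s['position'],s['orientation']);save('scene','s2.png');save('top','t2.png')"
```

```text
[ 28.42691565  11.31420135 -11.77721858  58.12619094   2.47312803
 110.7234664  -12.4475764 ] [ 0.5044282  -0.2324201   0.78312998] [[ 7.54272696e-04  8.64295633e-01 -5.02983588e-01]
 [-5.58614735e-04 -5.02983289e-01 -8.64295956e-01]
 [-9.99999560e-01  9.32888884e-04  1.03421715e-04]]
```

View pics/t2.png

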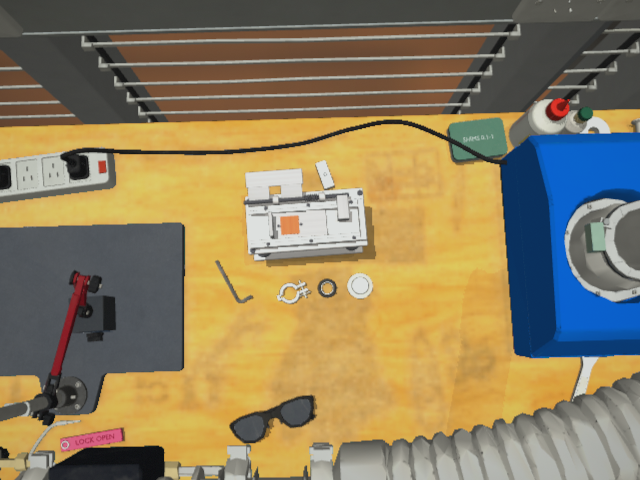

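View pics/s2.png

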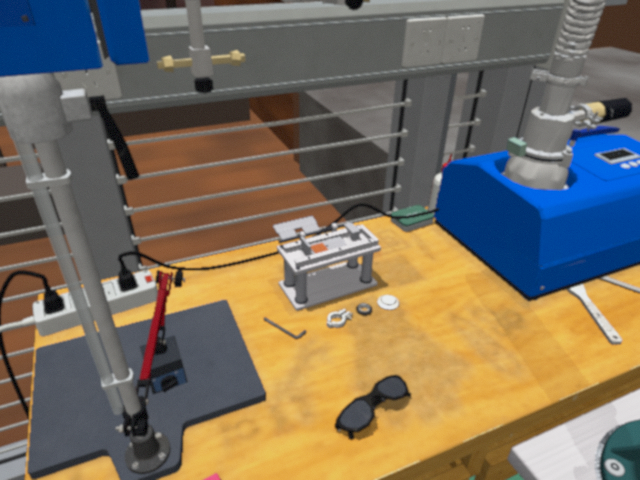

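{"name": "jog_arm", "arguments": {
  "commands": "100 0.2 0.9 0.1 0.65;100 0.2 0.9 0.1 0.65;100 0.2 0.9 0 0.65;100 0.2 0.9 0 0.65;100 0.2 0.9 0 0.65;100 -0.1 0.95 0 0.65;100 -0.1 0.95 0 0.65;100 -0.1 0.95 0 0.65;100 0 0.95 0 0.65;100 0 0.95 0 0.65"
}}

```text
time_s: 3.8
position: [0.5384, 0.2294, 0.7933]
orientation: [[0.001, 0.999, 0.038], [-0.0, 0.038, -0.999], [-1.0, 0.001, 0.0]]
force: [1.0, -1.1, 0.2]
finger_gap: 0.609
```

```bash
python3 -c "
from h import *
s=state();print(s['qpos'],s['position'],s['orientation']);save('scene','s3.png');save('top','t3.png');save('wrist','w3.png')"
```

```text
[ -9.03468947  16.17293799 -30.39194462  51.5616652    8.94573283
 114.08064815 -32.54329772] [0.53836717 0.22937488 0.79332657] [[ 1.34192471e-03  9.99260872e-01  3.84175549e-02]
 [-2.90078854e-04  3.84179769e-02 -9.99261715e-01]
 [-9.99999058e-01  1.32978986e-03  3.41418481e-04]]
```

View pics/t3.png

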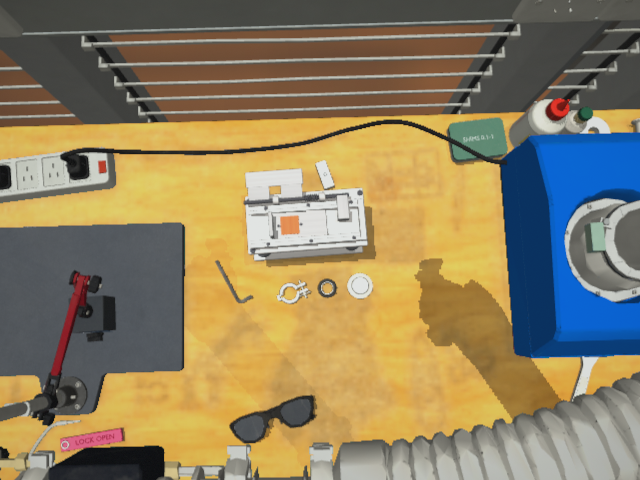

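View pics/w3.png

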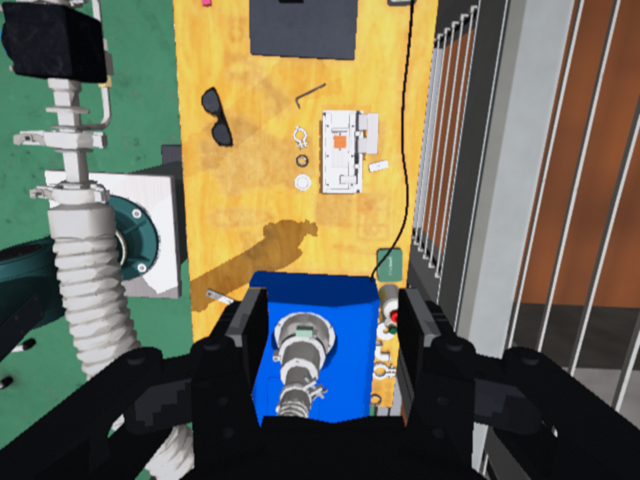

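```bash
python3 - <<'E'
from h import *
np.set_printoptions(precision=4,suppress=True)
m=camera_model('wrist');print(m)
s=state();T=np.array(m['tool_from_camera']);K=np.array(m['K'])
R,p=np.array(s['orientation']),s['position']
def wp(X):
    c=np.linalg.inv(T)@np.r_[R.T@(np.array(X)-p),1]; q=K@c[:3]; return q[1]/q[2],q[0]/q[2]
print('stage',wp([.5473,.2402,.1]))
c=p+R@T[:3,3]; print('cam',c)
d=R@T[:3,:3]@np.linalg.inv(K)@np.array([342,150,1.]); print('stage by wrist',c+d*(.1-c[2])/d[2])
E
```

```text
{'K': array([[383.3528,   0.    , 332.4894],
       [  0.    , 383.3528, 234.0561],
       [  0.    ,   0.    ,   1.    ]]), 'tool_from_camera': array([[-0.0013, -0.2863,  0.9582, -0.1207],
       [ 1.    , -0.0002,  0.0013,  0.0007],
       [-0.0002,  0.9582,  0.2863, -0.0743],
       [ 0.    ,  0.    ,  0.    ,  1.    ]])}
stage (np.float64(152.6563293580048), np.float64(337.0261680831324))
cam [0.5359 0.3057 0.9121]
stage by wrist [0.5574 0.2461 0.1   ]
```

```bash
cat > fk.py <<'E'
from h import *
from scipy.spatial.transform import Rotation as Ro
from scipy.optimize import least_squares
D=[([58.9869,33.9259,2.7658,92.2356,-1.9093,54.0123,-1.9307],[.3136,-.6528,.2521]),
([55.48267162,22.54727438,4.71653812,41.89577405,-2.0032171,115.54905076,-5.37165772],[.31331948,-.58034487,.78532279]),
([28.42691565,11.31420135,-11.77721858,58.12619094,2.47312803,110.7234664,-12.4475764],[.5044282,-.2324201,.78312998]),
([-9.03468947,16.17293799,-30.39194462,51.5616652,8.94573283,114.08064815,-32.54329772],[.53836717,.22937488,.79332657])]
def fk(q,P):
    z=lambda a:Ro.from_euler('z',-a,degrees=True); y=lambda a:Ro.from_euler('y',a,degrees=True)
    pts=[];R=z(q[0]);p=np.array([0,0,P[0]]);pts.append(p)
    R=R*y(q[1])*z(q[2]);p=p+R.apply([P[4],0,P[1]]);pts.append(p)   # elbow axis
    R=R*y(q[3])*z(q[4]);p=p+R.apply([P[5],0,P[2]]);pts.append(p)
    R=R*y(q[5])*z(q[6]);p=p+R.apply([P[6],0,P[3]]);pts.append(p)
    return pts,R
if __name__=='__main__':
    np.set_printoptions(precision=4,suppress=True)
    f=least_squares(lambda P:np.concatenate([fk(q,P)[0][-1]-t for q,t in D]+[P*1e-4]),[.35,.4,.4,.25,0,0,0])
    print(f.x,f.fun)
    for q,t in D: print(np.array(fk(q,f.x)[0]))
    print(fk(D[3][0],f.x)[1].as_matrix())
E
python3 fk.py
```

```text
[11.0594  0.4806  0.4844 11.0057 -0.0614 -0.069  -0.1007] [ 0.0331  0.0161  0.0046  0.0228  0.028   0.0074  0.0241  0.0172 -0.0099
  0.0038 -0.0102 -0.0021  0.0011  0.      0.      0.0011 -0.     -0.
 -0.    ]
[[ 0.      0.     11.0594]
 [ 0.1145 -0.1848 11.4924]
 [ 0.3146 -0.5677 11.2626]
 [ 0.3467 -0.6367  0.2567]]
[[ 0.      0.     11.0594]
 [ 0.0766 -0.1024 11.5267]
 [ 0.2863 -0.4512 11.7984]
 [ 0.3361 -0.5523  0.7928]]
[[ 0.      0.     11.0594]
 [ 0.0251 -0.0279 11.5424]
 [ 0.4332 -0.1584 11.7788]
 [ 0.5285 -0.2152  0.7732]]
[[ 0.      0.     11.0594]
 [ 0.0869 -0.0176 11.5357]
 [ 0.4268  0.2185 11.7968]
 [ 0.5421  0.2191  0.7912]]
[[-0.9993 -0.0384  0.0013]
 [-0.0384  0.9993 -0.0003]
 [-0.0013 -0.0003 -1.    ]]
```

```bash
cat >> fk.py <<'E'
def fk2(q,P):
    z=lambda a:Ro.from_euler('z',-a,degrees=True); y=lambda a:Ro.from_euler('y',a,degrees=True)
    h,L1,L2,a1,a2,b1,b2,a3,b3,s,sb=P
    R=z(q[0]);p=np.array([0,0,h])+R.apply([s,sb,0]);pts=[p]
    R=R*y(q[1])*z(q[2]);p=p+R.apply([a1,b1,L1]);pts.append(p)
    R=R*y(q[3])*z(q[4]);p=p+R.apply([a2,b2,L2]);pts.append(p)
    R=R*y(q[5])*z(q[6]);p=p+R.apply([a3,b3,h-.0537]);pts.append(p)
    return pts,R
if __name__=='__main__':
    f=least_squares(lambda P:np.concatenate([fk2(q,P)[0][-1]-t for q,t in D]+[(P-[.33,.45,.45]+[0]*0 if 0 else P-np.array([.33,.45,.45]+[0]*8))*1e-2]),[.33,.45,.45]+[0]*8)
    print(f.x,f.fun[:12])
    for q,t in D: print(np.array(fk2(q,f.x)[0]))
E
python3 fk.py | tail -20
```

```text
[-0.0013 -0.0003 -1.    ]]
[ 0.3336  0.5573  0.4682  0.0054 -0.0185 -0.0137 -0.0039  0.0123  0.0966
  0.0218 -0.1246] [-0.0007 -0.0004  0.0003  0.0001  0.0001  0.0004  0.0003  0.0002 -0.0013
 -0.0002  0.0003  0.0006]
[[-0.0956 -0.0829  0.3336]
 [ 0.0547 -0.36    0.7934]
 [ 0.2315 -0.7067  0.5324]
 [ 0.3129 -0.6532  0.2524]]
[[-0.0904 -0.0886  0.3336]
 [ 0.0214 -0.2759  0.8467]
 [ 0.2315 -0.6328  1.0657]
 [ 0.3134 -0.5802  0.7858]]
[[-0.0402 -0.12    0.3336]
 [ 0.0571 -0.1866  0.8785]
 [ 0.4666 -0.3218  1.0618]
 [ 0.5048 -0.2322  0.7819]]
[[ 0.0411 -0.1197  0.3336]
 [ 0.2068 -0.1025  0.8656]
 [ 0.5538  0.1336  1.0739]
 [ 0.5382  0.2296  0.7939]]
```

{"name": "jog_arm", "arguments": {
  "commands": "100 0.25 0.55 -0.6 0.04;100 0.25 0.55 -0.8 0;100 0.25 0.55 -1 0;100 0 0 -1 0;100 0 0 -1 0;100 0 0 -1 0;100 0 0 -1 0;100 0 0 -1 0"
}}

```text
time_s: 4.75
position: [0.5757, 0.3039, 0.4288]
orientation: [[0.002, 0.999, 0.037], [-0.001, 0.037, -0.999], [-1.0, 0.002, 0.001]]
force: [1.1, 1.0, 0.4]
finger_gap: 0.606
```

```bash
cat > arm.py <<'E'
from fk import *
np.set_printoptions(precision=4,suppress=True)
P=least_squares(lambda P:np.concatenate([fk2(q,P)[0][-1]-t for q,t in D]+[(P-np.array([.33,.45,.45]+[0]*8))*1e-2]),[.33,.45,.45]+[0]*8).x
s=state(); a=np.array(fk2(s['qpos'],P)[0]); print(s['qpos'],s['position'],s['force'],s['joint_torque']);print(a)
for x in (.3,.35,.4):
    t=(x-a[1,0])/(a[2,0]-a[1,0]);print('forearm at x',x,a[1]+t*(a[2]-a[1]))
E
python3 arm.py; python3 -c "
from h import *
save('top','t4.png');save('scene','s4.png')"
```

```text
[-10.2456  22.5732 -30.9362  89.6265  12.1615  71.0957 -41.0773] [0.5757 0.3039 0.4288] [1.0678 0.96   0.4372] [  0.1674 -47.4819  -4.6194 -23.5407  -0.1671   0.8269   0.1248]
[[ 0.0436 -0.1188  0.3336]
 [ 0.2663 -0.0876  0.8437]
 [ 0.5966  0.2166  0.7099]
 [ 0.5813  0.3125  0.4298]]
forearm at x 0.3 [ 0.3    -0.0566  0.8301]
forearm at x 0.35 [ 0.35   -0.0105  0.8098]
forearm at x 0.4 [0.4    0.0355 0.7896]
```

View pics/t4.png

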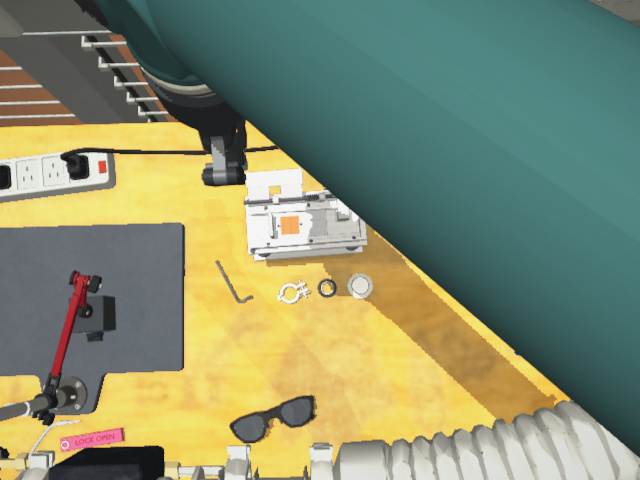

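View pics/s4.png

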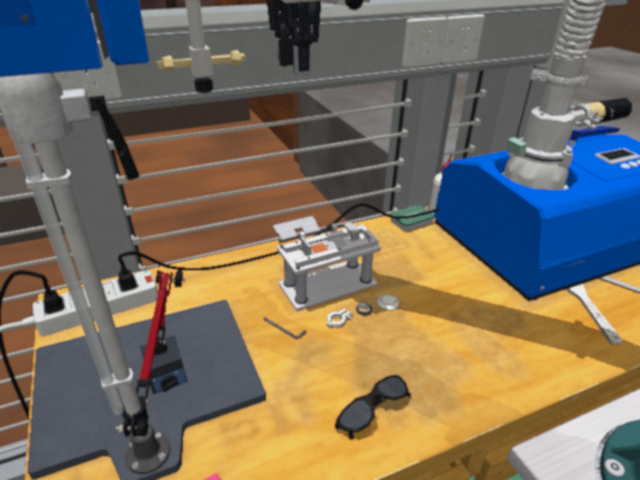

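{"name": "jog_arm", "arguments": {
  "commands": "100 0 0 -1 0;100 0 0 -1 0;100 0 0 -1 0;100 0 0 -1 0;100 0 0 -0.6 0;100 0 0 0 0"
}}

```text
time_s: 5.45
position: [0.5753, 0.3046, 0.1982]
orientation: [[-0.003, 0.999, 0.038], [-0.004, 0.038, -0.999], [-1.0, -0.003, 0.003]]
force: [0.2, -0.1, 0.3]
finger_gap: 0.608
```

```bash
python3 arm.py; cat > wr.py <<'E'
from h import *
from fit import W,res
from scipy.optimize import least_squares
def wpose():
    m=camera_model('wrist'); s=state(); return np.array(m['tool_from_camera']),np.array(m['K']),np.array(s['orientation']),s['position']
def wp(X,A):
    T,K,R,p=A
    c=np.linalg.inv(T)@np.r_[R.T@(np.array(X)-p),1]; q=K@c[:3]; return q[1]/q[2],q[0]/q[2]
def watz(px,z,A):
    T,K,R,p=A; c=p+R@T[:3,3]; d=R@T[:3,:3]@np.linalg.inv(K)@np.array([px[1],px[0],1.]); return c+d*(z-c[2])/d[2]
S=[ 0.5473,0.2402,-1.528,-0.0156]
def toblock(X):
    c,s=np.cos(S[2]),np.sin(S[2]); d=np.array(X)[:2]-S[:2]; return np.array([c*d[0]+s*d[1],-s*d[0]+c*d[1]])
E
python3 - <<'E'
from wr import *
A=wpose(); im=save('wrist','w5.png'); print(A[2],A[3],toblock(A[3]))
for b in [(-85,76,115),(-5,76,115),(-5,54,115),(-85,54,115),(-55.6,17,118),(-55.6,-17,118)]:
    print(b,wp(W(S,b[0]/1e3,b[1]/1e3,b[2]/1e3),A))
save('top','t5.png')
E
```

```text
[-13.6688  34.4072 -26.7794 103.6311  20.4252  47.0687 -48.381 ] [0.5753 0.3046 0.1982] [ 0.201  -0.0573  0.3319] [ -0.8676 -49.4207  -5.5698 -16.8357   0.0619  -0.2995  -0.0742]
[[ 0.0506 -0.116   0.3336]
 [ 0.3677 -0.0489  0.7872]
 [ 0.5954  0.222   0.4801]
 [ 0.5785  0.3171  0.1999]]
forearm at x 0.3 [ 0.3    -0.1295  0.8785]
forearm at x 0.35 [ 0.35   -0.07    0.8111]
forearm at x 0.4 [ 0.4    -0.0105  0.7437]
[[-0.0033  0.9993  0.0384]
 [-0.0036  0.0384 -0.9993]
 [-1.     -0.0034  0.0035]] [0.5753 0.3046 0.1982] [-0.0631  0.0308]
(-85, 76, 115) (np.float64(218.45995386507613), np.float64(413.69202110724683))
(-5, 76, 115) (np.float64(345.87322905556323), np.float64(406.1764102756762))
(-5, 54, 115) (np.float64(345.9617071788857), np.float64(370.00299345240575))
(-85, 54, 115) (np.float64(218.6014203214166), np.float64(373.52793372945433))
(-55.6, 17, 118) (np.float64(270.7482192971638), np.float64(306.93914166080583))
(-55.6, -17, 118) (np.float64(270.9342309063942), np.float64(246.6093580852362))
```

View pics/w5.png

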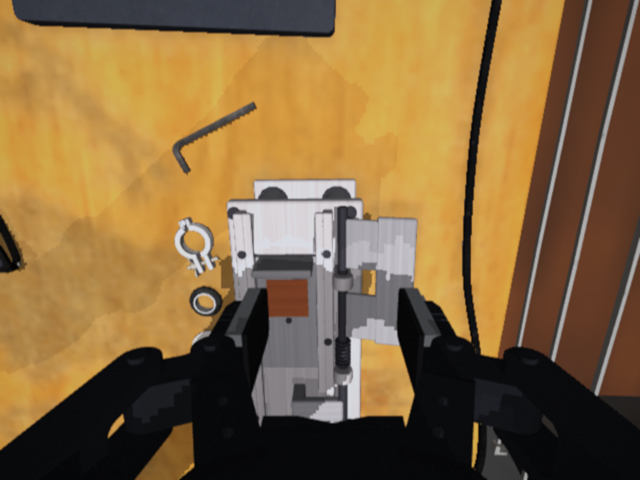

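View pics/t5.png

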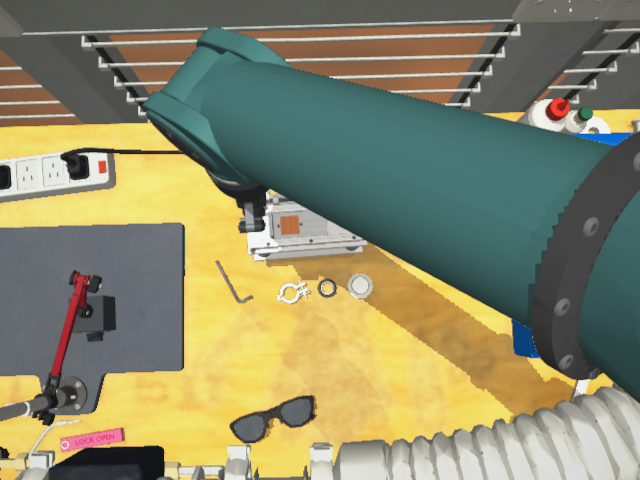

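```bash
python3 -c "
import cv2
a=cv2.imread('pics/w5.png')[190:370,210:450];cv2.imwrite('pics/w5c.png',cv2.resize(a,(800,600),interpolation=3))"
```

```text
(no output)
```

View pics/w5c.png

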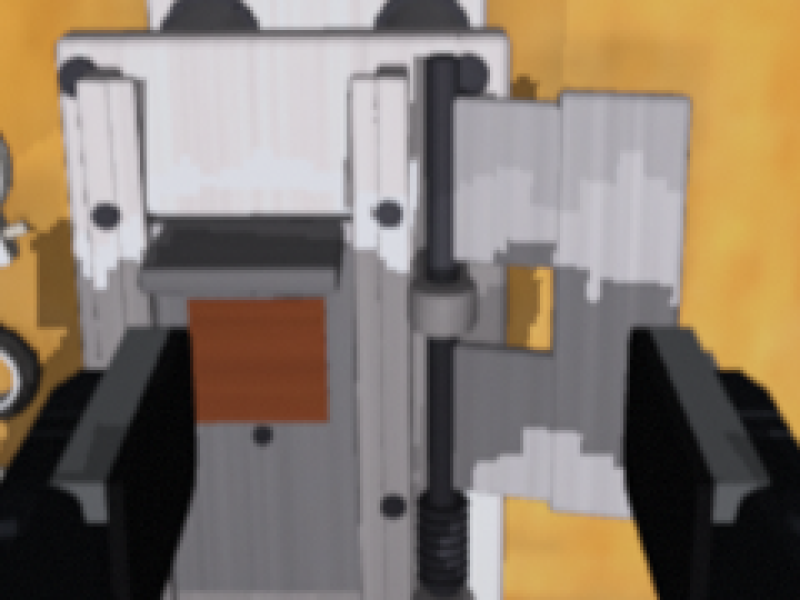

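```bash
python3 - <<'E'
from wr import *
A=wpose();T,K,R,p=A
for x in(.0,.015,.022,.028):
  for z in(-.011,.011):
    print(x,z,[tuple(np.round((np.array(wp(p+R@np.array([x,y,z]),A))-[190,210])*[600/180,800/240],0)) for y in(.026,.0405)])
E
```

```text
0.0 -0.011 [(np.float64(396.0), np.float64(649.0)), (np.float64(396.0), np.float64(787.0))]
0.0 0.011 [(np.float64(577.0), np.float64(638.0)), (np.float64(577.0), np.float64(770.0))]
0.015 -0.011 [(np.float64(335.0), np.float64(625.0)), (np.float64(335.0), np.float64(750.0))]
0.015 0.011 [(np.float64(502.0), np.float64(616.0)), (np.float64(502.0), np.float64(736.0))]
0.022 -0.011 [(np.float64(310.0), np.float64(616.0)), (np.float64(310.0), np.float64(735.0))]
0.022 0.011 [(np.float64(471.0), np.float64(608.0)), (np.float64(471.0), np.float64(723.0))]
0.028 -0.011 [(np.float64(291.0), np.float64(608.0)), (np.float64(291.0), np.float64(724.0))]
0.028 0.011 [(np.float64(447.0), np.float64(601.0)), (np.float64(447.0), np.float64(712.0))]
```

{"name": "jog_arm", "arguments": {
  "commands": "100 0.05 0.2 0 0.05;100 0 0 -0.4 0;100 0 0 -0.4 0;100 0 0 -0.3 0;100 0 0 0 0;100 0 0 0 0"
}}

```text
time_s: 6.15
position: [0.5779, 0.3176, 0.1462]
orientation: [[0.002, 0.999, 0.046], [0.001, 0.046, -0.999], [-1.0, 0.002, -0.001]]
force: [0.2, 0.6, 0.4]
finger_gap: 0.606
```

```bash
python3 - <<'E'
from wr import *
np.set_printoptions(precision=4,suppress=True)
A=wpose(); print(A[3],toblock(A[3]),state()['force']); save('wrist','w6.png'); im=save('scene','s6.png')
cv2.imwrite('pics/s6c.png',cv2.resize(im[185:335,220:420,::-1],(800,600),interpolation=3))
E
```

```text
[0.5779 0.3176 0.1462] [-0.076   0.0339] [0.157  0.5945 0.4054]
```

View pics/w6.png

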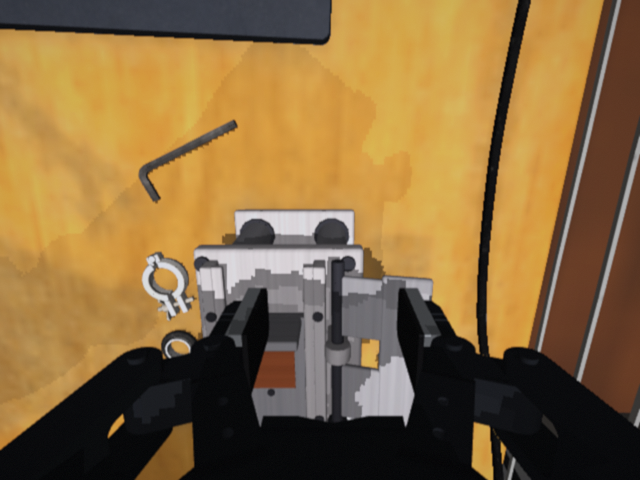

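View pics/s6c.png

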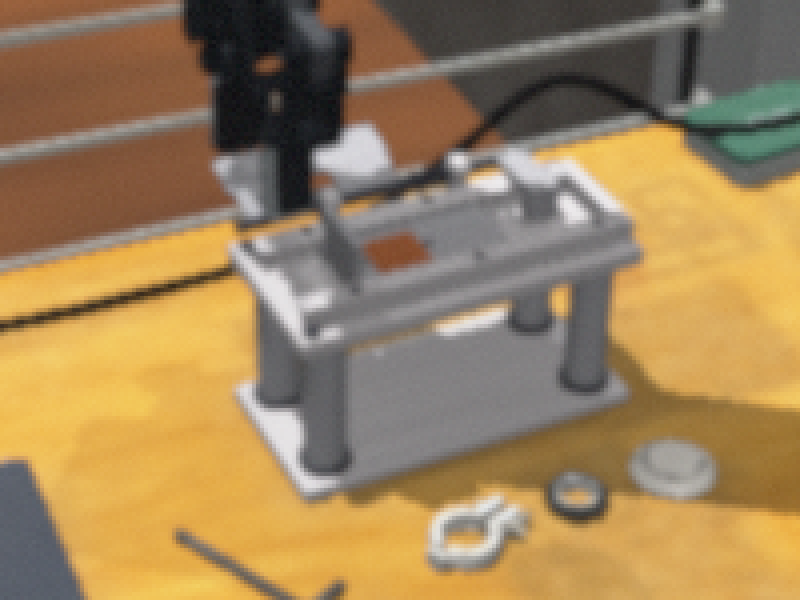

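{"name": "jog_arm", "arguments": {
  "commands": "100 0 -0.04 -0.2 0;100 0 0 -0.15 0;100 0 0 0 0;100 0 0 0 0"
}}

```text
time_s: 6.65
position: [0.5788, 0.3152, 0.1283]
orientation: [[0.003, 0.999, 0.045], [0.001, 0.045, -0.999], [-1.0, 0.003, -0.001]]
force: [3.2, -0.2, 5.3]
finger_gap: 0.609
```

```bash
python3 - <<'E'
from wr import *
np.set_printoptions(precision=4,suppress=True)
A=wpose(); print(A[3],toblock(A[3]),state()['force']); save('wrist','w7.png'); im=save('scene','s7.png')
cv2.imwrite('pics/s7c.png',cv2.resize(im[185:335,220:420,::-1],(800,600),interpolation=3))
E
```

```text
[0.5788 0.3152 0.1283] [-0.0735  0.0347] [ 3.2343 -0.1811  5.3389]
```

View pics/w7.png

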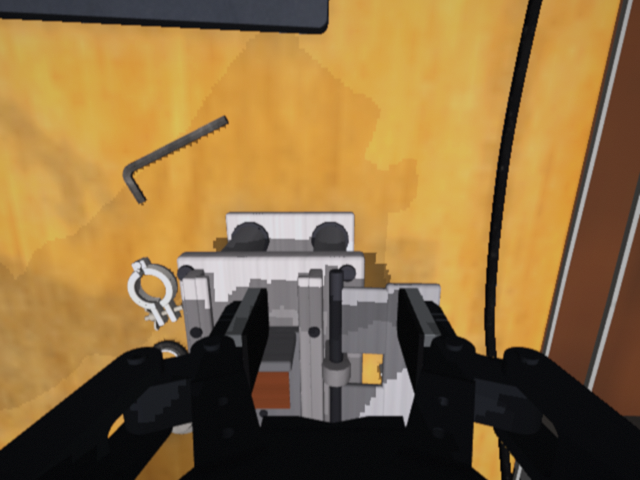

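View pics/s7c.png

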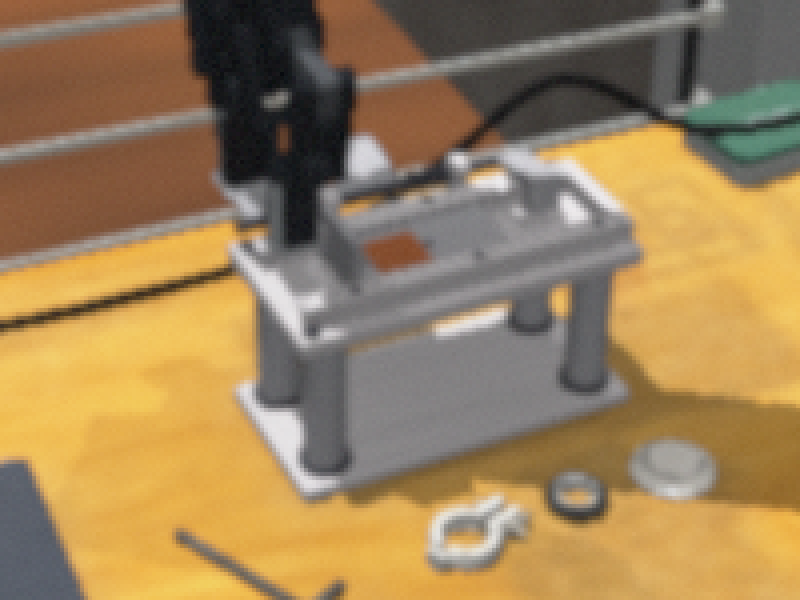

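{"name": "jog_arm", "arguments": {
  "commands": "100 0 0 -0.14 0;100 0 0 0 0;100 0 0 0 0;100 0 0 0 0"
}}

```text
time_s: 7.15
position: [0.5789, 0.3152, 0.1219]
orientation: [[0.004, 0.999, 0.045], [0.001, 0.045, -0.999], [-1.0, 0.004, -0.001]]
force: [3.2, -0.5, 7.2]
finger_gap: 0.613
```

```bash
python3 - <<'E'
from wr import *
np.set_printoptions(precision=4,suppress=True)
A=wpose(); print(A[3],toblock(A[3]),state()['force']); save('wrist','w8.png'); im=save('scene','s8.png')
cv2.imwrite('pics/s8c.png',cv2.resize(im[185:335,220:420,::-1],(800,600),interpolation=3))
E
```

```text
[0.5789 0.3152 0.1219] [-0.0736  0.0348] [ 3.1866 -0.5389  7.204 ]
```

View pics/s8c.png

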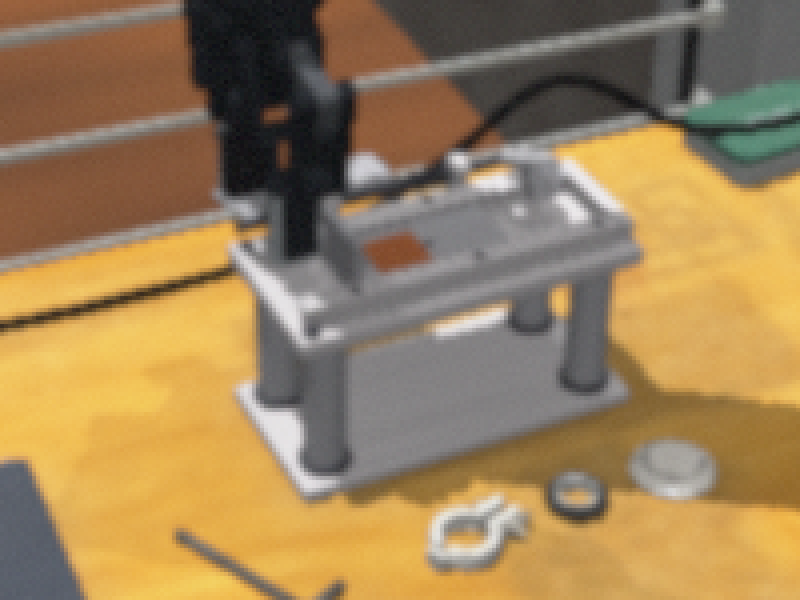

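View pics/w8.png

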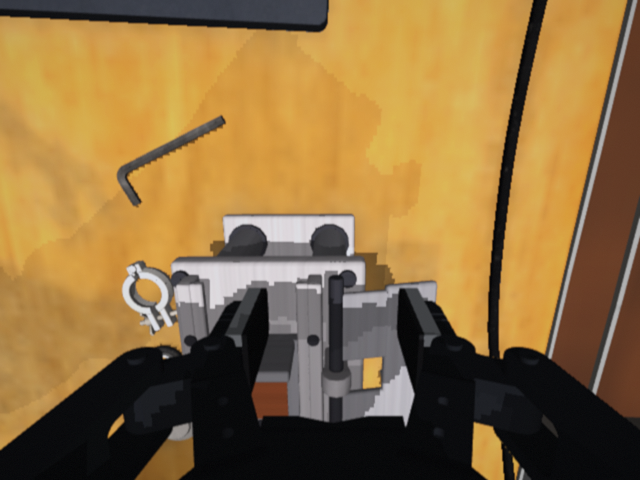

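```bash
cat > th.py <<'E'
from wr import *
def rot(b,th):
    y,z=b[1]-35,b[2]-106; c,s=np.cos(th),np.sin(th)
    return (b[0],35+y*c+z*s,106-y*s+z*c)
E
python3 - <<'E'
from th import *
A=wpose()
f=np.round
P=lambda u,v:(150+v/5-.4,220+u/5-.4)
print('jaw tip top',toblock(atz('top',P(590,345),.105))*1e3)
for th in(0,.1,.2,.25,.3,.35,.4):
    b=rot((-85,76,115),th);d=rot((-85,54,115),th)
    j=[rot((x,y,z),th) for x,y,z in [(40,4,91),(40,4,115),(56,4,91),(56,4,115)]]
    sc=[(np.array(proj('scene',W(S,x[0]/1e3,x[1]/1e3,x[2]/1e3)))-[185,220])*4 for x in j]
    print(th,f(wp(W(S,b[0]/1e3,b[1]/1e3+.0023,b[2]/1e3),A),1),f(wp(W(S,d[0]/1e3,d[1]/1e3+.0023,d[2]/1e3),A),1),f(sc).tolist())
r=[(u,rot((-45,y,115),u)) for u in(.3,) for y in(58,65)];print(r)
import cv2
a=cv2.imread('pics/w8.png')[190:370,210:450];cv2.imwrite('pics/w8c.png',cv2.resize(a,(800,600),interpolation=3))
E
```

```text
jaw tip top [39.986   2.7211]
0 [298.9 448.9] [298.9 388.9] [[223.0, 521.0], [179.0, 523.0], [215.0, 551.0], [171.0, 554.0]]
0.1 [294.  447.5] [296.6 390.3] [[219.0, 522.0], [172.0, 522.0], [211.0, 553.0], [164.0, 553.0]]
0.2 [289.3 445. ] [294.2 391.1] [[214.0, 524.0], [165.0, 521.0], [206.0, 554.0], [157.0, 552.0]]
0.25 [287.1 443.4] [293.1 391.3] [[212.0, 524.0], [162.0, 520.0], [203.0, 555.0], [154.0, 551.0]]
0.3 [284.9 441.6] [291.9 391.3] [[209.0, 525.0], [158.0, 520.0], [201.0, 555.0], [151.0, 551.0]]
0.35 [282.7 439.6] [290.7 391.3] [[206.0, 525.0], [155.0, 519.0], [198.0, 556.0], [147.0, 550.0]]
0.4 [280.7 437.4] [289.6 391. ] [[203.0, 526.0], [151.0, 518.0], [195.0, 556.0], [144.0, 549.0]]
[(0.3, (-45, np.float64(59.632421109841), np.float64(107.80106364891964))), (0.3, (-45, np.float64(66.31977653372023), np.float64(105.73242220229027)))]
```

View pics/w8c.png

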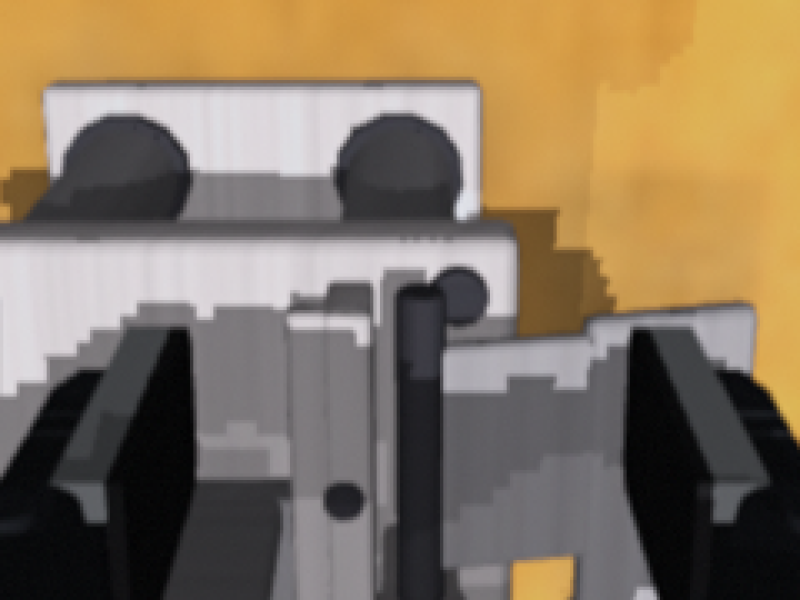

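{"name": "jog_arm", "arguments": {
  "commands": "100 0 0 -0.02 0;100 0 0 0 0;100 0 0 0 0;100 0 0 0 0;100 0.004 -0.1 0 0;100 0.004 -0.1 0 0;100 0.004 -0.1 0 0;100 0 0 0 0"
}}

```text
time_s: 8.05
position: [0.5787, 0.305, 0.122]
orientation: [[0.005, 0.999, 0.048], [0.009, 0.048, -0.999], [-1.0, 0.005, -0.009]]
force: [2.1, 5.2, 6.9]
finger_gap: 0.608
```

```bash
python3 - <<'E'
from wr import *
np.set_printoptions(precision=4,suppress=True)
A=wpose(); print(A[3],toblock(A[3]),state()['force']); save('wrist','w9.png'); im=save('scene','s9.png')
cv2.imwrite('pics/s9c.png',cv2.resize(im[185:335,220:420,::-1],(800,600),interpolation=3))
E
```

```text
[0.5787 0.305  0.122 ] [-0.0634  0.0342] [2.0821 5.1936 6.917 ]
```

View pics/s9c.png

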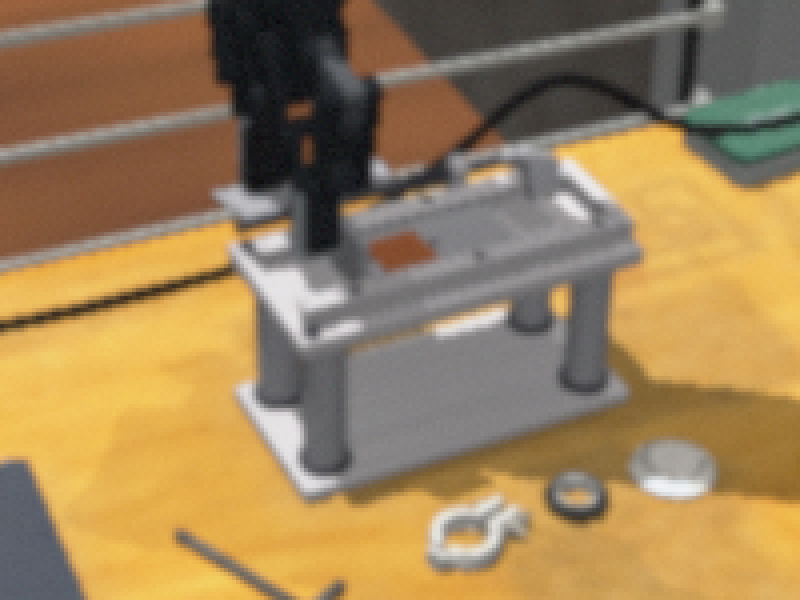

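View pics/w9.png

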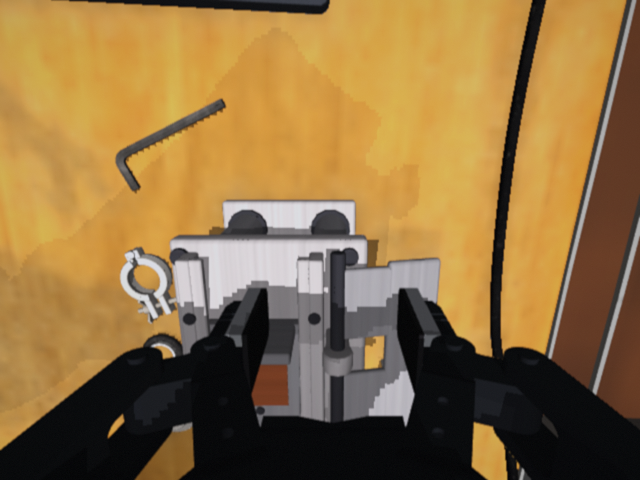

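{"name": "jog_arm", "arguments": {
  "commands": "100 0.004 -0.1 -0.01 0;100 0.004 -0.1 -0.01 0;100 0.004 -0.1 0 0;100 0.004 -0.1 0 0;100 0 0 0 0"
}}

```text
time_s: 8.65
position: [0.5798, 0.2873, 0.1218]
orientation: [[0.006, 0.999, 0.049], [0.013, 0.049, -0.999], [-1.0, 0.007, -0.012]]
force: [1.2, 7.1, 9.5]
finger_gap: 0.607
```

```bash
python3 - <<'E'
from wr import *
np.set_printoptions(precision=4,suppress=True)
A=wpose(); print(A[3],toblock(A[3]),state()['force']); save('wrist','w10.png'); im=save('scene','s10.png')
cv2.imwrite('pics/s10c.png',cv2.resize(im[185:335,220:420,::-1],(800,600),interpolation=3))
E
```

```text
[0.5798 0.2873 0.1218] [-0.0457  0.0345] [1.2145 7.0517 9.5025]
```

View pics/s10c.png

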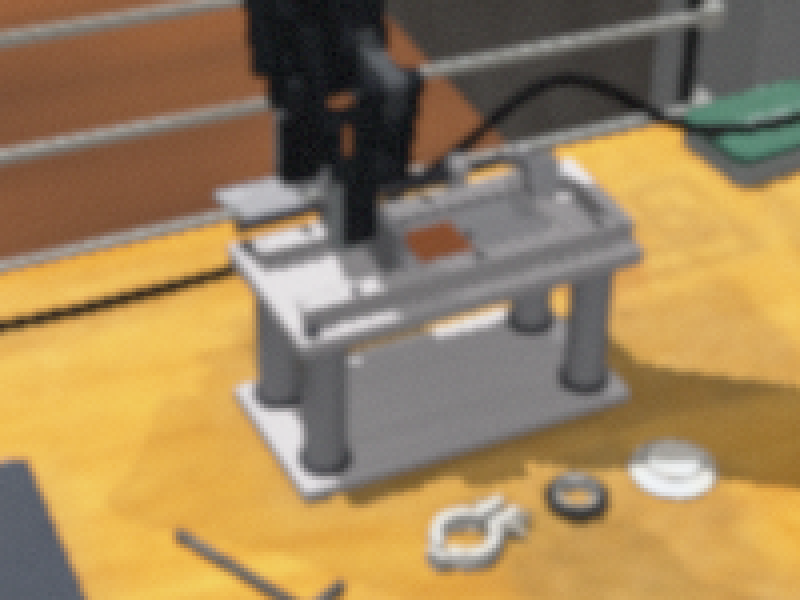

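View pics/w10.png

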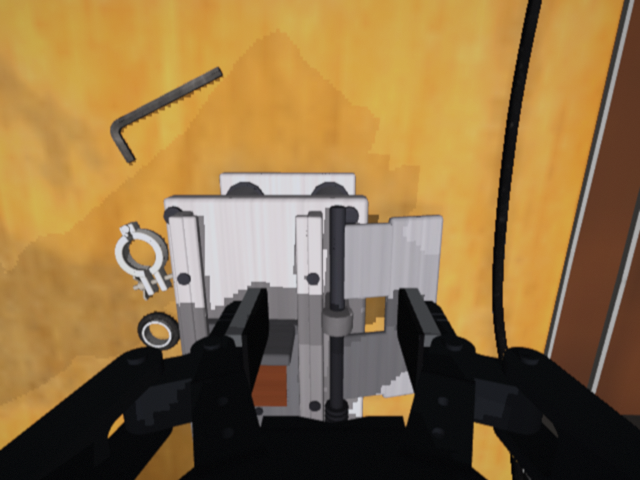

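{"name": "jog_arm", "arguments": {
  "commands": "100 0.004 -0.1 0 0;100 0.004 -0.1 0 0;100 0.004 -0.1 0 0;100 0.004 -0.1 0 0;100 0 0 0 0"
}}

```text
time_s: 9.25
position: [0.5807, 0.2669, 0.1215]
orientation: [[0.006, 0.999, 0.049], [0.012, 0.049, -0.999], [-1.0, 0.007, -0.012]]
force: [2.1, 7.5, 8.7]
finger_gap: 0.606
```

{"name": "jog_arm", "arguments": {
  "commands": "100 0.002 -0.06 0 0;100 0.002 -0.06 0 0;100 0 0 0 0;100 0 0 0 0"
}}

```text
time_s: 9.65
position: [0.5809, 0.2614, 0.1215]
orientation: [[0.007, 0.999, 0.049], [0.012, 0.049, -0.999], [-1.0, 0.007, -0.012]]
force: [1.5, 8.0, 8.7]
finger_gap: 0.604
```

```bash
python3 - <<'E'
from wr import *
np.set_printoptions(precision=4,suppress=True)
A=wpose(); print(A[3],toblock(A[3]),state()['force']); save('wrist','w11.png'); im=save('scene','s11.png')
cv2.imwrite('pics/s11c.png',cv2.resize(im[185:335,220:420,::-1],(800,600),interpolation=3))
E
```

```text
[0.5809 0.2614 0.1215] [-0.0198  0.0345] [1.4698 8.0161 8.6614]
```

View pics/s11c.png

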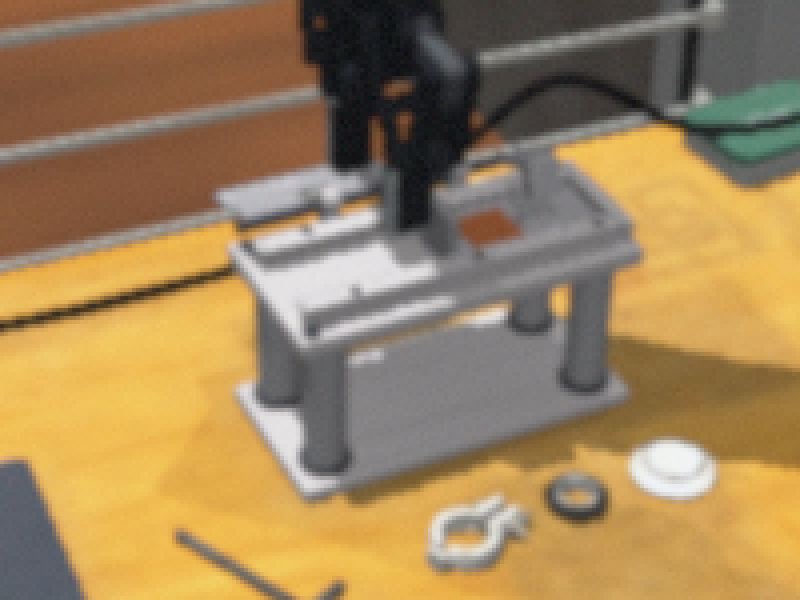

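View pics/w11.png

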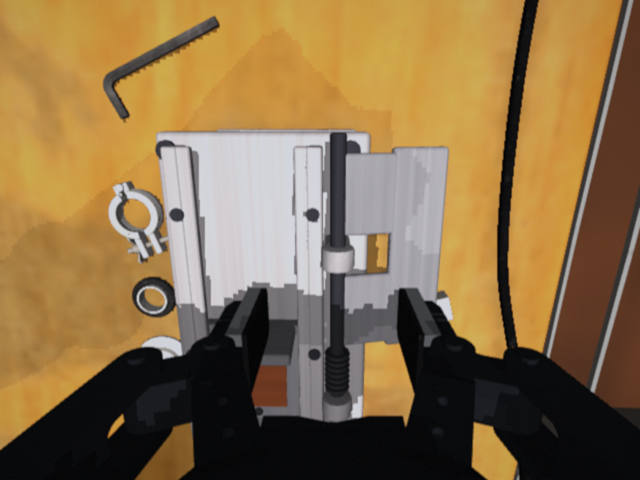

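{"name": "jog_arm", "arguments": {
  "commands": "100 0.002 -0.04 0 0;100 0 0 0 0;100 0 0 0 0"
}}

```text
time_s: 10.05
position: [0.5809, 0.2613, 0.1216]
orientation: [[0.007, 0.999, 0.05], [0.015, 0.05, -0.999], [-1.0, 0.008, -0.015]]
force: [1.5, 9.5, 8.5]
finger_gap: 0.604
```

{"name": "jog_arm", "arguments": {
  "commands": "100 0.002 -0.04 0 0;100 0 0 0 0;100 0 0 0 0"
}}

```text
time_s: 10.35
position: [0.5809, 0.2611, 0.122]
orientation: [[0.008, 0.999, 0.05], [0.018, 0.05, -0.999], [-1.0, 0.009, -0.017]]
force: [0.8, 11.8, 8.5]
finger_gap: 0.602
```

```bash
python3 - <<'E'
from wr import *
np.set_printoptions(precision=4,suppress=True)
a=cv2.imread('pics/s5.png') if 0 else None
def cop(im,bgr=False):
    h=cv2.cvtColor(im,cv2.COLOR_RGB2HSV); m=((h[...,0]<14)&(h[...,1]>120)&(h[...,2]>60))
    m[:225]=0;m[265:]=0;m[:,:300]=0;m[:,362:]=0
    y,x=np.nonzero(m);return y.mean(),x.mean(),len(x)
def prog(im):
    r=cop(im); return r,toblock(atz('scene',r[:2],.0975))
print(prog(cv2.imread('pics/scene0.png')[:,:,::-1].copy()))
print(prog(cv2.imread('pics/s9.png')[:,:,::-1].copy()))
im=save('scene','s12.png'); print(prog(im)); save('top','t12.png')
E
```

```text
((np.float64(246.28735632183907), np.float64(318.2988505747126), 87), array([-0.0248,  0.0043]))
((np.float64(245.4111111111111), np.float64(319.6666666666667), 90), array([-0.0214,  0.0058]))
((np.float64(241.46575342465752), np.float64(341.4246575342466), 73), array([0.0197, 0.0005]))
```

View pics/t12.png

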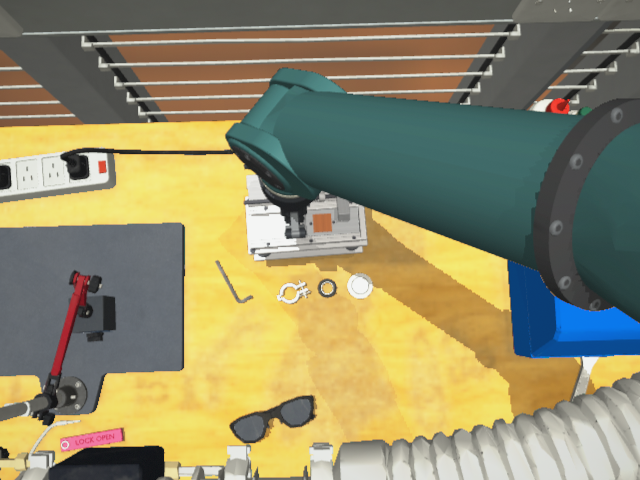

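{"name": "jog_arm", "arguments": {
  "commands": "100 0 0 -0.03 0;100 0 0 0 0;100 0 0 0 0;100 0 0 0 0"
}}

```text
time_s: 10.85
position: [0.5808, 0.2612, 0.121]
orientation: [[0.008, 0.999, 0.05], [0.018, 0.05, -0.999], [-1.0, 0.008, -0.017]]
force: [0.8, 12.2, 11.0]
finger_gap: 0.608
```

{"name": "jog_arm", "arguments": {
  "commands": "100 -0.004 0.1 0 0;100 -0.004 0.1 0 0;100 -0.004 0.1 0 0;100 0 0 0 0;100 0 0 0 0"
}}

```text
time_s: 11.35
position: [0.581, 0.2623, 0.1205]
orientation: [[0.003, 0.999, 0.043], [-0.005, 0.043, -0.999], [-1.0, 0.003, 0.005]]
force: [-0.4, -7.1, 23.3]
finger_gap: 0.607
```

{"name": "jog_arm", "arguments": {
  "commands": "100 0 0 0.04 0;100 0 0 0.04 0;100 0 0 0 0;100 0 0 0 0"
}}

```text
time_s: 11.75
position: [0.5808, 0.2622, 0.1221]
orientation: [[0.002, 0.999, 0.043], [-0.003, 0.043, -0.999], [-1.0, 0.002, 0.003]]
force: [3.2, -3.0, 7.0]
finger_gap: 0.608
```

```bash
python3 - <<'E'
from wr import *
np.set_printoptions(precision=4,suppress=True)
A=wpose(); print(A[3],toblock(A[3]),state()['force']); save('wrist','w13.png'); im=save('scene','s13.png')
cv2.imwrite('pics/s13c.png',cv2.resize(im[185:335,220:420,::-1],(800,600),interpolation=3))
E
```

```text
[0.5808 0.2622 0.1221] [-0.0205  0.0345] [ 3.2183 -2.9725  7.0193]
```

View pics/s13c.png

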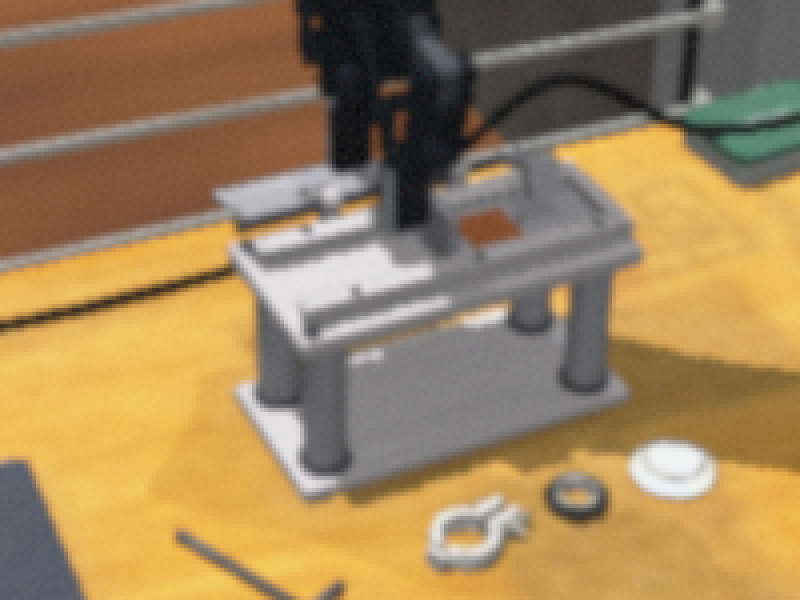

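View pics/w13.png

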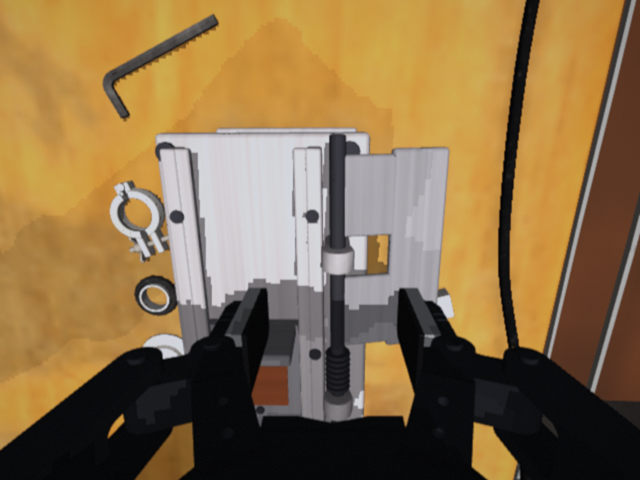

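{"name": "jog_arm", "arguments": {
  "commands": "100 -0.004 0.1 0 0;100 -0.004 0.1 0 0;100 0 0 0 0;100 0 0 0 0"
}}

```text
time_s: 12.25
position: [0.5798, 0.2715, 0.1216]
orientation: [[0.001, 0.999, 0.043], [-0.005, 0.043, -0.999], [-1.0, 0.0, 0.005]]
force: [3.3, -4.7, 8.3]
finger_gap: 0.605
```

{"name": "jog_arm", "arguments": {
  "commands": "100 0 0 0.06 0;100 0 0 0.06 0;100 0 0 0.1 0;100 0 0 0.1 0;100 0 0 0.2 0;100 0 0 0.4 0;100 0 0 0.6 0;100 0 0 0.6 0;100 0 0 0 0"
}}

```text
time_s: 13.15
position: [0.58, 0.2773, 0.2318]
orientation: [[0.006, 0.999, 0.047], [0.005, 0.047, -0.999], [-1.0, 0.006, -0.004]]
force: [0.1, 0.4, 0.7]
finger_gap: 0.608
```

```bash
python3 - <<'E'
from wr import *
np.set_printoptions(precision=4,suppress=True)
A=wpose(); print(A[3],toblock(A[3]),state()['force']); save('wrist','w14.png'); im=save('scene','s14.png')
cv2.imwrite('pics/s14c.png',cv2.resize(im[185:335,220:420,::-1],(800,600),interpolation=3))
E
```

```text
[0.58   0.2773 0.2318] [-0.0356  0.0343] [0.1274 0.3522 0.712 ]
```

View pics/s14c.png

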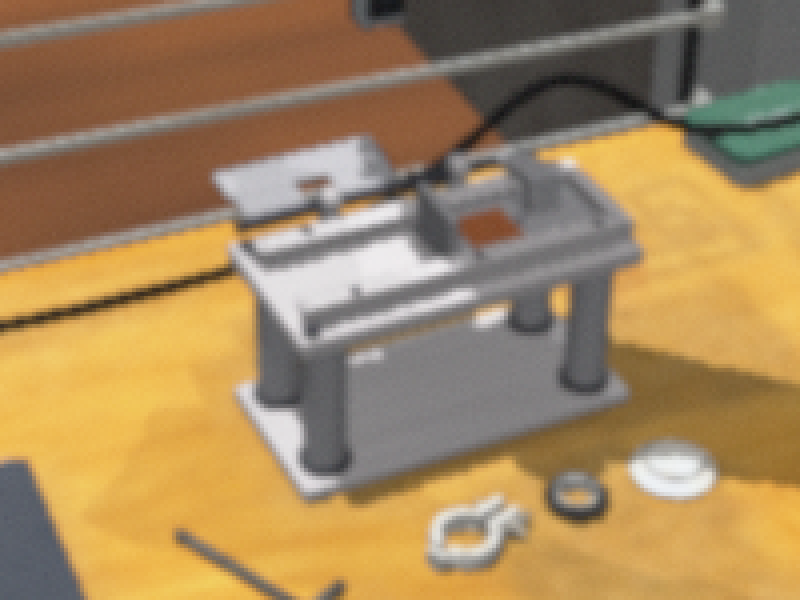

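View pics/w14.png

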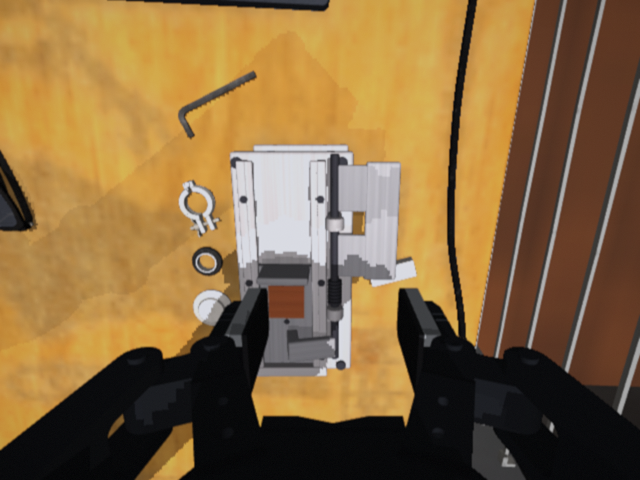

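```bash
python3 - <<'E'
from th import *
np.set_printoptions(precision=4,suppress=True)
a=cv2.imread('pics/w14.png')[140:380,210:450];cv2.imwrite('pics/w14c.png',cv2.resize(a,(600,600),interpolation=3))
A=wpose()
for px in((278,259),(278,309)): print(toblock(watz(px,.118,A)))
for b in [(-90,42,100),(-90,-42,100),(-9.99,17,118),(-9.99,-17,118),(70,0,95)]: print(b,wp(W(S,*(np.array(b)/1e3+[0,.0023,0])),A))
for th in(0,.1,.19,.3):
    print(th,[np.round(wp(W(S,*(np.array(rot(b,th))/1e3+[0,.0023,0])),A),1) for b in [(-85,76,115),(-85,54,115)]])
E
```

```text
[-0.0093 -0.0143]
[-0.0094  0.0182]
(-90, 42, 100) (np.float64(149.37530689953417), np.float64(349.9542845838346))
(-90, -42, 100) (np.float64(148.88927452754962), np.float64(217.5256647895024))
(-9.99, 17, 118) (np.float64(277.1548683136696), np.float64(310.65233325022393))
(-9.99, -17, 118) (np.float64(277.0109603130353), np.float64(258.25909596191315))
(70, 0, 95) (np.float64(361.9667777832256), np.float64(291.3592895273397))
0 [array([159.9, 407.5]), array([159.8, 370.9])]
0.1 [array([159.2, 407.3]), array([159.5, 371.9])]
0.19 [array([158.7, 406.6]), array([159.2, 372.5])]
0.3 [array([157.9, 405. ]), array([158.8, 372.9])]
```

View pics/w14c.png

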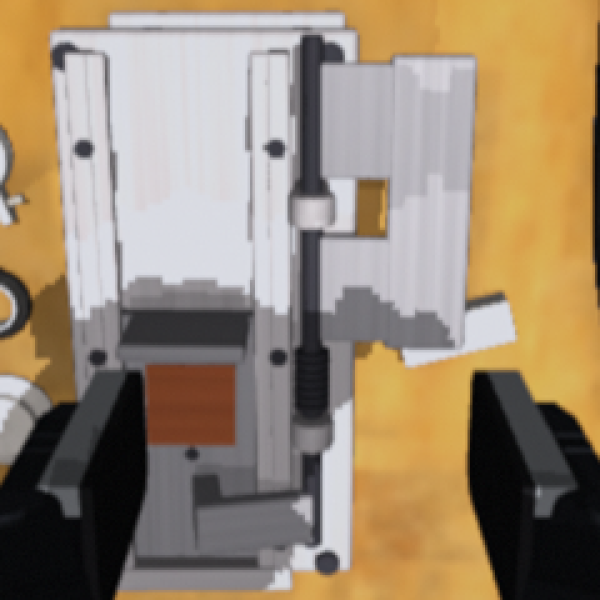

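```bash
python3 -c "
from workcell import *
print(sign_off())"
```

```text
the job is handed in; nothing more can be done
None
```

I loaded the carrier into the block and handed the job in at about 13 s of the 48 s; `sign_off` reports no verdict. One fingertip held the thumb bar down while the other pushed the lip. The carrier slid beneath the raised jaw until it stopped moving and the push force rose from 8 to 12 N.

I then backed the finger off the lip, still holding the bar down, and raised the hand clear so the jaw came down on the carrier.

**Carrier position:** in the last wrist picture the lip's rear face is at block x of about -9 to -10 mm. That puts the carrier at about +30 mm, which is home. The coupon's movement in the scene view, about 44 mm from the start, agrees.

**Clip and robot:** the jaw is visibly resting on the carrier, the tool force is near zero, and the small parts look where they were.

**What is less certain:**
- I only estimated the clip angle, from finger height and pictures. It was about 0.3 rad while held, and I did not measure the final resting angle.
- The top and wrist cameras disagreed by about 2 to 3 mm across the block. I used the wrist camera's value.
- While backing off, the bar force briefly reached 23 N, possibly at the clip's hard stop. I eased it by raising the hand slightly.

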